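Slide the week's pill case under the drawer lamp

ROBOT

A 6-joint arm with a two-finger parallel gripper is mounted at the origin on the work surface. World frame = base frame: x ahead of the robot, y to its left, z up, the work surface at z = 0. Lengths are in m, angles in rad, forces in N, time in s.
With the tool pointing down it reaches from about 0.325 to 0.775 m from the base axis. Payload 5.5 kg.
Tool frame: the origin (TCP) lies at the very end of the fingers, on their centre line; the grasp point (between the pads) lies 19 mm behind it; z points along the fingers, x is the direction in which the jaws open and shut, and the axes are right-handed (so a half turn about z gives the same grasp; the last joint's range is limited). The gripper opens to 85 mm and grips with 20 to 120 N. Pads are 22 mm wide; open, the fingers measure 114 mm over their backs; the gripper's body (76 mm by 85 mm) begins 54 mm behind the grasp point. The pads swing forward as they close: fully open they stand 13 mm farther back than shut.
Start: joints at [-1.355, 0.091, 1.231, -0, 1.82, -0.057], TCP at [0.162, -0.578, 0.231] pointing down, gripper open.
Joint ranges: [-2.87, 2.87], [-0.86, 2.18], [0.17, 2.46], [-1.51, 4.65], [0.06, 2.69], [-2.65, 2.65]. Speed limits (rad/s): [2.57, 2.57, 3.01, 3.14, 3.14, 3.14].

INTERFACE

Orientations are given as a rotation vector (axis times angle).
In Python, from plant import arm, snapshot, camera_model gives the robot as it stands. The module is installed in compiled form; this text tells all that it offers.
- The arm moves only by the tool move_arm, never from a script. Its argument "steps" is a list of rows, each a list of 4 numbers: the shift along the world's x, y, z in cm, then the turn about the world's z in rad. In form: [[dx, dy, dz, turn], ...]. A call has 1 to 8 rows; each row shifts and turns the pose as measured when the row begins; what a row does not reach is not made up. A row lasts 1/10 s, in which the tool goes at most 50 mm and 8.59 degrees, less where a joint would pass 70% of its speed; a pose out of reach is approached as far as the arm can. A call is refused whole if a number of a shift passes 5 or a number of a turn 0.15, either way. A call with a gripper value outside its range is refused whole. "claw" is the opening, from 0 (shut) to 1 (fully open), set as the call begins (left out, the last holds). The fingers move at their own pace and stop on an object; the grip force is fixed at half the most. Time passes only in rows, so rows that do not move let the fingers close. It gives the time, the measured TCP pose, the force and the opening at its end, in the units of the state.
- arm.observe(): the state, without advancing time (a new reading comes with each control period).
- snapshot(name): name is "scene" or "top" or "wrist"; returns the picture (420x560x3 uint8, red, green, blue); there is no depth.
- camera_model(name): a dict with "fx", "fy", "cx", "cy" (pixels), "R" (3x3) and "t" (3): a world point X has camera coordinates R X + t. Camera axes: x right, y down, z forward; pixel columns grow to the right and rows downward; lengths in m; the calibration is good to about 2 mm. The wrist camera is an equidistant fisheye: a pixel r from the principal point sees the ray r / f radians off the axis. A picture is of the moment at which its call begins: read the wrist's pose just before it. camera_model takes no time and is no camera call; for the wrist camera it gives the pose at the moment of the call.
- arm.sign_off(): hands the job in, once; it reports no verdict.
The state is a dict: "clock": time; "qpos": joint angles; "qd": joint speeds; "joint_efforts": joint torques, N m; "tcp_pos": TCP position; "eef_rot": TCP orientation; "force": force on the tool from outside, world axes, zero at the start; "ft_torque": the same for the moment, N m; "grip_width": finger opening in m.
Only numpy, scipy, OpenCV 4.12 (cv2) and the standard library are available. Lean on these libraries where they do the work, as an engineer would, in place of code of your own. Each camera call takes 0.05 s, during which the arm holds its last target.

TASK

Put the long seven-compartment pill case away for the night: slide it lengthwise along the drawer bottom, in through the open mouth of the lamp bridge and under its roof, until its leading end reaches the end stop, and leave it lying there lids up. Leave the short pill case and the glass beaker where they are.

Things in the scene. Friction and masses are not known exactly. Their poses are not given: they have to be found in the camera images.
- week_case_center (a point): Long teal plastic pill case, a bar 176 mm long x 34 wide x 26 high with seven lids in a row on top, about 110 g, loose on the flat white drawer bottom. The point is its centre, half-way up (13 above its underside). x along its length, y across, z up out of the lids; both ends are alike and either may go in first.
- bridge: Fixed aluminium lamp bridge, switch on top (68 mm high). Origin: middle of its mouth, on the drawer bottom (z = 6 mm); x inward along the slide, z up. Guides 10 thick, 40 high, x 0 to 112, 54 apart, with flared lead-ins out to x -21, y +-45. Roof over x 0 to 50 only: underside 40 up (35 at the lamp), top 46. End stop face at x 100. Case home: its centre at x 12, 76 stick out of the mouth.
- short_case_center (a point): The short teal pill case, 78 mm long x 34 wide x 26 high with three lids, to be left alone. The point is its centre, half-way up; x along its length.
- beaker: A glass measuring beaker, open at the top, 60 mm across the rim and 68 high, standing upright on the drawer bottom, to be left alone. The origin is the centre of its underside.
Mind the look-alikes: they are no part of the job. Of the things that look like the part that bears week_case_center, the largest one is meant.

How it is judged:
At the end, for the whole second after the job is handed in: The long case lies at rest on the drawer bottom, lids up (within 10 degrees), under the roof between the guides, within 12 degrees of the slide path and 16 mm sideways, its leading end within 18 mm of the stop. Short case and beaker never shifted over 20 mm, beaker never tipped (x of week_case_center in the frame of bridge between -0.006 and 0.02 m and y of week_case_center in the frame of bridge between -0.016 and 0.016 m and z of week_case_center in the frame of bridge below 0.022 m and angle between the x axis of week_case_center and the x axis of bridge, either way round below 0.21 rad and angle between week_case_center's own z axis and vertical below 0.175 rad and linear speed of week_case below 0.02 m/s); the robot touches nothing.
It fails at once if the short pill case is shifted by more than 20 mm (distance of short_case_center from where it was at the start of the episode above 0.02 m).
It fails at once if the glass beaker is shifted by more than 20 mm or tipped (distance of beaker from where it was at the start of the episode above 0.02 m or angle between beaker's own z axis and vertical above 0.35 rad).
It also fails if it takes over 45 s, if anything falls off the work surface, if the arm or the gripper's body presses on something with over 40 N, if the wrist force passes 120 N, or if a joint passes its speed limit or range.

## Working session

There is one attempt and no reset: what is moved stays moved. The work goes in short steps, Python scripts to look and compute and a tool call to move; the robot and the scene stay as the last step left them, time stands still between calls to the robot, and variables do not carry over. Pictures are saved under pics/ and viewed, and the job is handed in when it is done.

Besides the shell and the picture viewer there is one more tool, called as name([rows], argument=value, ...), one row to a line, values as JSON. move_arm: Moves the arm, as the interface text tells. Its arguments: {"type":"object","properties":{"steps":{"type":"array"},"claw":{"type":"number"}},"required":["steps"]}

```bash
mkdir -p pics; ls; cat > h.py <<'E'
import numpy as np,cv2
from plant import arm,snapshot,camera_model
def save(img,n): cv2.imwrite(n,img[:,:,::-1])
def ray(m,px,z,fish=False):
    R=np.array(m["R"]);t=np.array(m["t"])
    a=np.array([(px[0]-m["cx"])/m["fx"],(px[1]-m["cy"])/m["fy"]])
    if fish:
        r=np.hypot(*a); d=np.array([*(a/r*np.sin(r)),np.cos(r)]) if r>0 else np.array([0,0,1.])
    else: d=np.array([*a,1])
    o=-R.T@t; d=R.T@d
    return o+d*(z-o[2])/d[2]
E
python3 - <<'E'
from h import *
print(arm.observe())
for n in("scene","top"):
    save(snapshot(n),f"pics/{n}0.png"); m=camera_model(n);print(n,m)
E
```

```text
pics
{'clock': 0.0, 'qpos': array([-1.35469197e+00,  9.19021777e-02,  1.23189314e+00, -2.20995386e-05,
        1.81976737e+00, -5.67066247e-02]), 'qd': array([-0.00101229,  0.00134971, -0.00034106,  0.00077559,  0.00204774,
       -0.00022178]), 'joint_efforts': array([ 1.23459267e-03, -4.58728838e+01, -4.18024528e+01, -9.56650729e-05,
        1.14687049e-02,  5.21130403e-06]), 'tcp_pos': array([ 0.16159289, -0.5775486 ,  0.23012081]), 'eef_rot': array([-2.50187412e+00,  1.89797278e+00,  2.37629792e-03]), 'force': array([ 0.19891581, -0.23709346,  0.08249332]), 'ft_torque': array([ 0.03104915, -0.020199  , -0.01562802]), 'grip_width': 0.08533277568815645}
scene {'fx': 542.5800926080092, 'fy': 542.5800926080092, 'cx': 277.9410466821751, 'cy': 212.34129537353147, 'R': array([[-0.15992078,  0.9871281 , -0.0018579 ],
       [ 0.7200975 ,  0.11537241, -0.684214  ],
       [-0.67519252, -0.1107579 , -0.72927893]]), 't': array([-0.02546822, -0.33619788,  1.92510955])}
top {'fx': 510.05259889946575, 'fy': 510.05259889946575, 'cx': 281.572689992468, 'cy': 209.8395827768809, 'R': array([[-0.01649352, -0.99978079, -0.01289712],
       [-0.99058303,  0.01809247, -0.13571265],
       [ 0.13591625,  0.01053729, -0.99066429]]), 't': array([0.14145251, 0.47539333, 1.53642159])}
```

View pics/scene0.png

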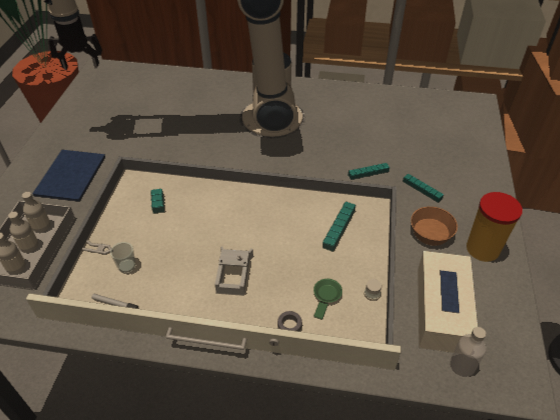

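View pics/top0.png

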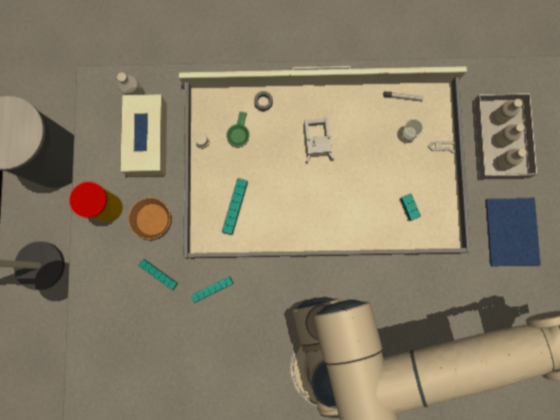

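```bash
python3 - <<'E'
from h import *
t=cv2.imread("pics/top0.png");s=cv2.imread("pics/scene0.png")
a=cv2.resize(t[110:240,200:350],None,fx=5,fy=4.6,interpolation=cv2.INTER_CUBIC)
cv2.imwrite("pics/c1.png",a[:600,:750])
b=cv2.resize(s[195:300,205:365],None,fx=5,fy=5,interpolation=cv2.INTER_CUBIC);cv2.imwrite("pics/c2.png",b)
m=camera_model("top")
hsv=cv2.cvtColor(t,cv2.COLOR_BGR2HSV)
k=cv2.inRange(hsv,(78,100,40),(95,255,255))
cs,_=cv2.findContours(k,cv2.RETR_EXTERNAL,cv2.CHAIN_APPROX_NONE)
for c in cs:
    if cv2.contourArea(c)<60: continue
    z=0.032
    w=np.array([ray(m,p,z)[:2] for p in c[:,0].astype(float)],np.float32)
    print(c[:,0].mean(0),cv2.minAreaRect(w))
ms=camera_model("scene")
hsv=cv2.cvtColor(s,cv2.COLOR_BGR2HSV)
k=cv2.inRange(hsv,(78,100,40),(95,255,255))
cs,_=cv2.findContours(k,cv2.RETR_EXTERNAL,cv2.CHAIN_APPROX_NONE)
for c in cs:
    if cv2.contourArea(c)<60: continue
    w=np.array([ray(ms,p,z)[:2] for p in c[:,0].astype(float)],np.float32)
    print("s",c[:,0].mean(0),cv2.minAreaRect(w))
print("drawer corners",[ray(m,p,.006)[:2].round(3) for p in[(188,250),(465,250),(458,83),(190,85)]])
E
```

```text
[211.51162791 289.1744186 ] ((0.24054956436157227, 0.3487183451652527), (0.022958606481552124, 0.12886273860931396), 25.510669708251953)
[157.5        273.97435897] ((0.28824061155319214, 0.5135241746902466), (0.12945279479026794, 0.024196362122893333), 54.10220718383789)
[409.98275862 206.94827586] ((0.4801305830478668, -0.2611270546913147), (0.0718829408288002, 0.033777784556150436), 20.21013069152832)
[234.54166667 206.025     ] ((0.492470920085907, 0.27823784947395325), (0.03049646131694317, 0.17103393375873566), 73.59105682373047)
s [338.87755102 223.90816327] ((0.49329298734664917, 0.28202417492866516), (0.031363166868686676, 0.17325159907341003), 73.31874084472656)
s [156.76923077 197.96153846] ((0.479993999004364, -0.26043546199798584), (0.07633703947067261, 0.030051710084080696), 20.832836151123047)
s [422.75294118 186.14117647] ((0.3042890727519989, 0.5167925953865051), (0.12877370417118073, 0.030719351023435593), 53.90903091430664)
s [368.48809524 169.28571429] ((0.2540545165538788, 0.35314399003982544), (0.028285767883062363, 0.1299937516450882), 24.306285858154297)
drawer corners [array([0.361, 0.426]), array([ 0.346, -0.43 ]), array([ 0.884, -0.443]), array([0.896, 0.424])]
```

View pics/c1.png

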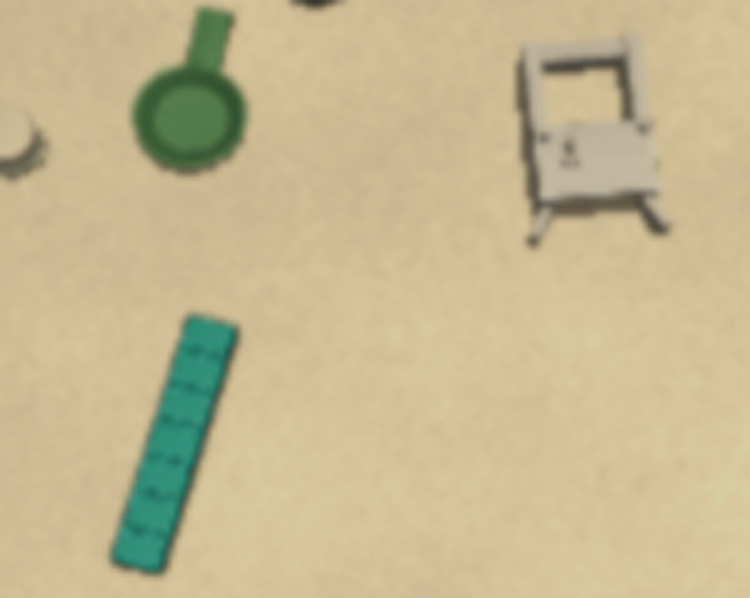

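View pics/c2.png

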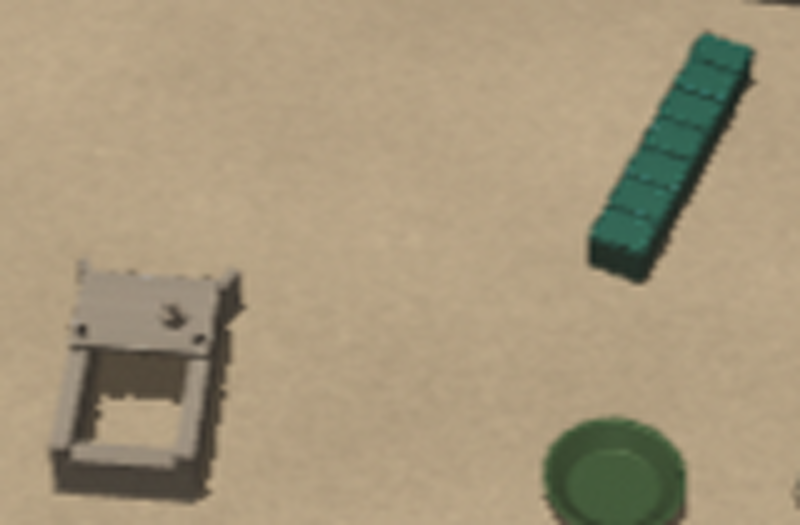

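Candidates: (235,206) in the drawer, seven lids, about 171 mm; (212,289) and (158,274) on the table, about 129 mm; (410,207), the three-lid short case. I choose (235,206). The crop shows seven lids on it. The bridge mouth faces the robot (-x).

move_arm([
  [4,5,0,0.15],
  [4,5,0,0.15],
  [4,5,0,0.15],
  [4,5,0,0.15],
  [4,5,0,0.15],
  [4,5,0,0.15],
  [4,5,0,0.15],
  [2,5,0,0.15],
], claw=1)

```text
clock: 0.9
tcp_pos: [0.3975, -0.2545, 0.2237]
eef_rot: [-3.135, 0.15, 0.018]
force: [0.9, -0.2, 0.5]
grip_width: 0.0853
```

move_arm([
  [1,5,0,0.15],
  [0,3,0,0.15],
  [0,0,0,0.15],
  [0,0,0,0.15],
  [0,0,0,0.15],
])

```text
clock: 1.4
tcp_pos: [0.4085, -0.1668, 0.2216]
eef_rot: [-2.972, -1.011, 0.021]
force: [-0.3, 0.5, -0.2]
grip_width: 0.0854
```

```bash
python3 - <<'E'
from h import *
m=camera_model("wrist");save(snapshot("wrist"),"pics/w1.png")
import pickle;pickle.dump(m,open("w1.pkl","wb"));o=arm.observe();print(m,o["clock"],o["tcp_pos"],o["qpos"])
E
```

```text
{'fx': 325.19226210127806, 'fy': 325.19226210127806, 'cx': 277.7474011571847, 'cy': 207.07081315641574, 'R': array([[ 0.79205392,  0.61031306, -0.01298294],
       [ 0.59086598, -0.76112502,  0.26751841],
       [ 0.15338833, -0.21956019, -0.96346528]]), 't': array([-0.21877854, -0.40040745,  0.27092373])} 1.45 [ 0.40843497 -0.16690663  0.22151742] [-0.45859361 -0.32942022  1.63581796 -0.00869936  1.84622013 -1.12379816]
```

View pics/w1.png

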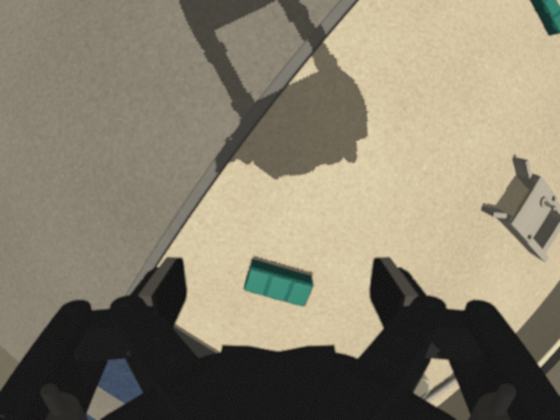

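The wrist view shows the short case at (280,283) and the bridge at the right edge, at (525,210). I'll move closer.

move_arm([
  [1,5,0.5,0.15],
  [1,5,0.5,0.15],
  [0,5,0.5,0.15],
  [0,4,0,0.15],
  [0,0,0,0.03],
  [0,0,0,0],
])

```text
clock: 2.05
tcp_pos: [0.4264, 0.0253, 0.2338]
eef_rot: [2.52, 1.874, -0.027]
force: [0.5, -0.6, -0.7]
grip_width: 0.0854
```

```bash
python3 - <<'E'
from h import *
m=camera_model("wrist");save(snapshot("wrist"),"pics/w2.png")
import pickle;pickle.dump(m,open("w2.pkl","wb"));o=arm.observe();print(o["clock"],o["tcp_pos"],o["eef_rot"],o["qpos"])
E
```

```text
2.1 [0.42639099 0.02500836 0.2337257 ] [ 2.52180535  1.87259005 -0.02668767] [-0.01257931 -0.36241948  1.63978737 -0.01117632  1.87745153 -1.29332677]
```

View pics/w2.png

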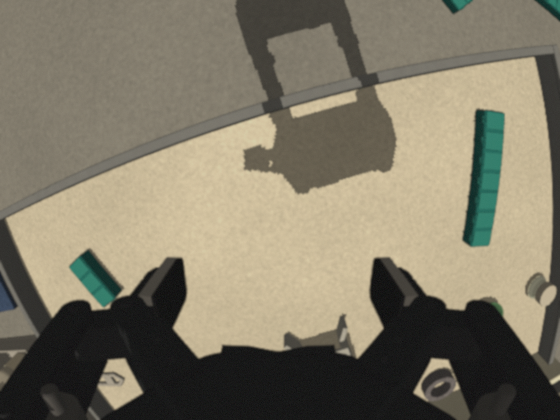

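The wrist view shows the long case at (485,178) with clear lids. The bridge is mostly hidden behind the gripper at (320,340). Next I measure both.

```bash
python3 - <<'E'
from h import *
import pickle
m=pickle.load(open("w2.pkl","rb"))
s=cv2.imread("pics/w2.png");hsv=cv2.cvtColor(s,cv2.COLOR_BGR2HSV)
k=cv2.inRange(hsv,(78,100,40),(95,255,255));k[:,:400]=0;k[:60]=0
cs,_=cv2.findContours(k,cv2.RETR_EXTERNAL,cv2.CHAIN_APPROX_NONE)
for c in cs:
    if cv2.contourArea(c)<500: continue
    for z in(.032,):
        w=np.array([ray(m,p,z,True)[:2] for p in c[:,0].astype(float)],np.float32)
        print(z,cv2.minAreaRect(w)); print(cv2.boxPoints(cv2.minAreaRect(w)))
cv2.imwrite("pics/c4.png",cv2.resize(s[90:270,430:540],None,fx=3.3,fy=3.3))
m1=pickle.load(open("w1.pkl","rb"))
a=cv2.imread("pics/w1.png");cv2.imwrite("pics/c3.png",cv2.resize(a[140:290,460:560],None,fx=4,fy=4,interpolation=cv2.INTER_CUBIC))
# top: bridge roof/stop corners
mt=camera_model("top")
f=lambda u,v,z:ray(mt,(200+(u+.5)/5-.5,110+(v+.5)/4.6-.5),z)[:2].round(4)
for n,u,v,z in [("stopL",520,48,.046),("stopR",637,38,.046),("roofnearL",538,203,.052),("roofnearR",658,192,.052),("rooffarL",535,132,.052),("rooffarR",650,122,.052),("flareL",532,242,.046),("flareR",665,232,.046)]: print(n,f(u,v,z))
E
```

```text
0.032 ((0.4909684360027313, 0.2707720100879669), (0.04350866377353668, 0.1714462786912918), 73.548095703125)
[[0.40259394 0.27418604]
 [0.56702083 0.22563066]
 [0.57934296 0.26735798]
 [0.41491604 0.31591338]]
stopL [0.7581 0.0595]
stopR [ 0.7636 -0.0138]
roofnearL [0.6484 0.051 ]
roofnearR [ 0.6545 -0.0231]
rooffarL [0.6975 0.0517]
rooffarR [ 0.703  -0.0196]
flareL [0.6232 0.0551]
flareR [ 0.6284 -0.0272]
```

View pics/c3.png

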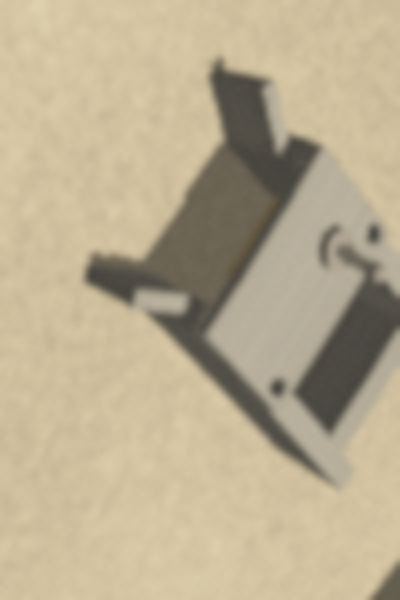

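View pics/c4.png

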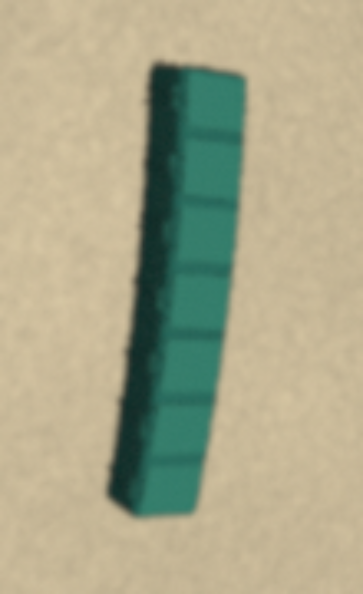

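```bash
python3 - <<'E'
from h import *
import pickle
m=pickle.load(open("w2.pkl","rb"))
P=[ray(m,((u+.5)/3.3-.5+430,(v+.5)/3.3-.5+90),.032,True)[:2] for u,v in[(187,68),(245,77),(194,513),(141,515)]]
print(np.round(P,4),np.mean(P,0)); a=np.mean(P[2:],0)-np.mean(P[:2],0);print(np.hypot(*a),np.degrees(np.arctan2(a[1],a[0])))
m=pickle.load(open("w1.pkl","rb"))
f=lambda u,v,z:ray(m,((u+.5)/4-.5+460,(v+.5)/4-.5+140),z,True)[:2]
A=f(317,148,.052);B=f(207,335,.052);print("roof near",A,B,(A+B)/2,np.hypot(*(A-B)),np.degrees(np.arctan2(*( (A-B)[::-1])))-90)
print("flare tips",f(212,72,.046),f(95,262,.046), "guide", f(340,485,.046))
E
```

```text
[[0.4067 0.2891]
 [0.415  0.3168]
 [0.5808 0.2682]
 [0.5726 0.2419]] [0.49376606 0.27897295]
0.17262305345238257 -16.11697660875715
roof near [0.64938464 0.04577841] [ 0.65685196 -0.02410993] [0.6531183  0.01083424] 0.07028613190964188 6.098710305192483
flare tips [0.60119486 0.03348722] [ 0.60730008 -0.03547073] guide [ 0.76590985 -0.015412  ]
```

Case centre is about (0.493, 0.279) at yaw -16.2°. Bridge origin is about (0.651, 0.013) at yaw about 5°. I'll grip 65 mm behind centre, at (0.431, 0.297).

move_arm([
  [0,5,0,0],
  [0,5,0,0],
  [0,5,-1,0],
  [0,5,-2,0],
  [0.2,5,-3,0],
  [0.2,2.3,-3,0],
  [0,0,0,0],
])

```text
clock: 2.8
tcp_pos: [0.4341, 0.2841, 0.1451]
eef_rot: [2.563, 1.808, -0.027]
force: [0.8, -0.8, -0.8]
grip_width: 0.0853
```

```bash
python3 - <<'E'
from h import *
m=camera_model("wrist");save(snapshot("wrist"),"pics/w3.png")
import pickle;pickle.dump(m,open("w3.pkl","wb"));o=arm.observe();print(o["clock"],o["tcp_pos"],o["eef_rot"],o["qpos"])
E
```

```text
2.85 [0.43500888 0.28324218 0.14768376] [ 2.56271149  1.80660598 -0.02232661] [ 0.5164679  -0.11494263  1.58280208 -0.00742929  1.68731692 -0.71243821]
```

View pics/w3.png

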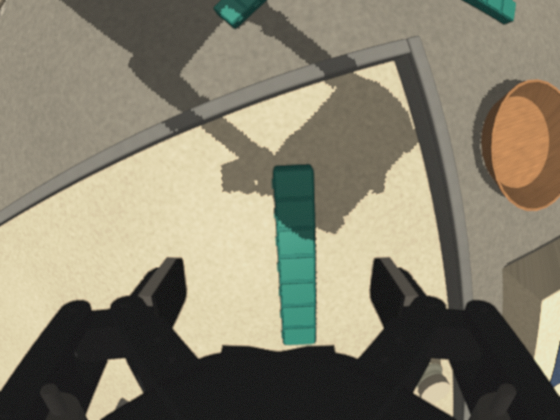

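The picture shows the case centred between the fingers, with its near end at (275-313, 167).

```bash
python3 - <<'E'
from h import *
import pickle
m=pickle.load(open("w3.pkl","rb"))
P=np.array([ray(m,p,.032,True)[:2] for p in[(274,170),(313,167),(315,341),(285,343)]])
print(P.round(4),P.mean(0)); a=P[2:].mean(0)-P[:2].mean(0);print(np.hypot(*a),np.degrees(np.arctan2(a[1],a[0])))
E
```

```text
[[0.4064 0.2885]
 [0.4143 0.3187]
 [0.5785 0.2698]
 [0.5707 0.2409]] [0.49245561 0.27945838]
0.171191444238924 -16.362664529055422
```

move_arm([
  [-0.4,1.4,0,0.06],
  [0,0,-4,0],
  [0,0,-4,0],
  [0,0,-2,0],
  [0,0,0,0],
])

```text
clock: 3.35
tcp_pos: [0.4389, 0.2893, 0.054]
eef_rot: [2.521, 1.856, -0.004]
force: [0.4, -0.0, 0.3]
grip_width: 0.0853
```

```bash
python3 - <<'E'
from h import *
o=arm.observe();print(o["clock"],o["tcp_pos"],o["eef_rot"],2*np.degrees(np.arctan2(o["eef_rot"][1],o["eef_rot"][0])))
E
```

```text
3.35 [0.43888845 0.28934311 0.05400804] [ 2.52130966  1.85550637 -0.00373361] 72.7009025188508
```

move_arm([
  [-0.8,0.7,0,0.02],
  [0,0,-2,0],
  [0,0,-1.5,0],
  [0,0,0,0],
])

```text
clock: 3.75
tcp_pos: [0.4354, 0.2959, 0.0272]
eef_rot: [2.507, 1.873, 0.015]
force: [-0.1, 0.4, 0.3]
grip_width: 0.0854
```

```bash
python3 - <<'E'
from h import *
o=arm.observe();print(o["clock"],o["tcp_pos"],o["force"],2*np.degrees(np.arctan2(o["eef_rot"][1],o["eef_rot"][0])))
E
```

```text
3.75 [0.43535228 0.2958613  0.02718583] [-0.0527482   0.40354431  0.32153775] 73.52561477785403
```

move_arm([
  [-0.4,0.1,-1.2,0],
  [0,0,-0.4,0],
  [0,0,0,0],
  [0,0,0,0],
])

```text
clock: 4.15
tcp_pos: [0.4323, 0.2979, 0.0134]
eef_rot: [2.506, 1.873, 0.022]
force: [-0.6, 0.2, -0.0]
grip_width: 0.0858
```

move_arm([
  [0,0,-0.3,0],
  [0,0,0,0],
  [0,0,0,0],
])

```text
clock: 4.45
tcp_pos: [0.4327, 0.2983, 0.011]
eef_rot: [2.506, 1.873, 0.024]
force: [0.4, 1.1, 0.6]
grip_width: 0.0854
```

move_arm([
  [0,0,0,0],
  [0,0,0,0],
  [0,0,0,0],
  [0,0,0,0],
  [0,0,0,0],
  [0,0,0,0],
  [0,0,0,0],
], claw=0)

```text
clock: 5.15
tcp_pos: [0.433, 0.2984, 0.0117]
eef_rot: [2.506, 1.873, 0.025]
force: [0.5, 0.6, 0.7]
grip_width: 0.0323
```

```bash
python3 - <<'E'
from h import *
save(snapshot("wrist"),"pics/w4.png")
o=arm.observe();print(o["clock"],o["tcp_pos"],o["force"],2*np.degrees(np.arctan2(o["eef_rot"][1],o["eef_rot"][0])),o["grip_width"])
E
```

```text
5.2 [0.43300443 0.29840788 0.01170357] [ 0.39168772  0.4569788  -0.77284356] 73.53075575183051 0.03276356198523587
```

View pics/w4.png

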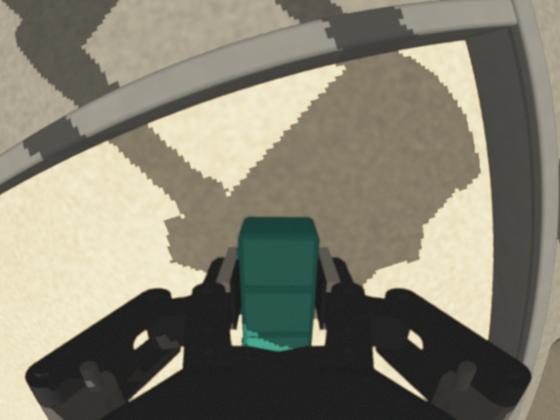

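The grip is good: 33 mm wide, with the case end between the pads at (278,285). Next I slide it sideways onto the bridge axis while turning.

move_arm([
  [0,-2,0.2,0.04],
  [0,-4,0,0.05],
  [0,-4,0,0.05],
  [0,-4,0,0.05],
  [0,-4,0,0.05],
  [0,-4,0,0.05],
  [0,-4,0,0.04],
  [0,0,0,0],
])

```text
clock: 6.0
tcp_pos: [0.4298, 0.0301, 0.0119]
eef_rot: [2.146, 2.281, 0.024]
force: [-0.3, 0.0, -0.7]
grip_width: 0.0328
```

```bash
python3 - <<'E'
from h import *
save(snapshot("top"),"pics/t2.png")
o=arm.observe();print(o["clock"],o["tcp_pos"],o["force"],2*np.degrees(np.arctan2(o["eef_rot"][1],o["eef_rot"][0])),o["grip_width"],o["eef_rot"])
E
```

```text
6.05 [0.42986551 0.03199588 0.01193792] [-1.07944655 -0.25589797 -1.14206804] 93.48755520550502 0.03279549319694422 [2.14675689 2.28157325 0.02591657]
```

View pics/t2.png

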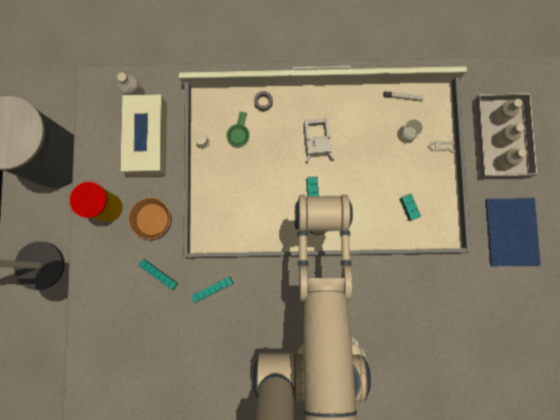

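The tip of the case shows at (313,183), just short of the mouth at (319,158). Fine alignment next.

move_arm([
  [0.5,-2,0,0.02],
  [0.5,-1.6,0,0.01],
  [0,0,0,0],
  [0,0,0,0],
])

```text
clock: 6.45
tcp_pos: [0.4402, -0.0017, 0.0118]
eef_rot: [2.113, 2.316, 0.029]
force: [-0.7, -1.0, -0.4]
grip_width: 0.0331
```

```bash
python3 - <<'E'
from h import *
t=snapshot("top");s=snapshot("scene");save(t,"pics/t3.png")
o=arm.observe();print(o["clock"],o["tcp_pos"],o["force"],2*np.degrees(np.arctan2(o["eef_rot"][1],o["eef_rot"][0])),o["grip_width"],o["eef_rot"])
save(cv2.resize(t[105:205,280:360],None,fx=6,fy=6,interpolation=cv2.INTER_CUBIC),"pics/t3c.png")
save(cv2.resize(s[180:300,180:290],None,fx=5,fy=5,interpolation=cv2.INTER_CUBIC),"pics/s3c.png")
E
```

```text
6.55 [ 0.44012835 -0.0016142   0.01180374] [ 0.21437368  0.14667071 -0.95213507] 95.30758352573034 0.03260788827375924 [2.11151456 2.31676791 0.02896483]
```

View pics/t3c.png

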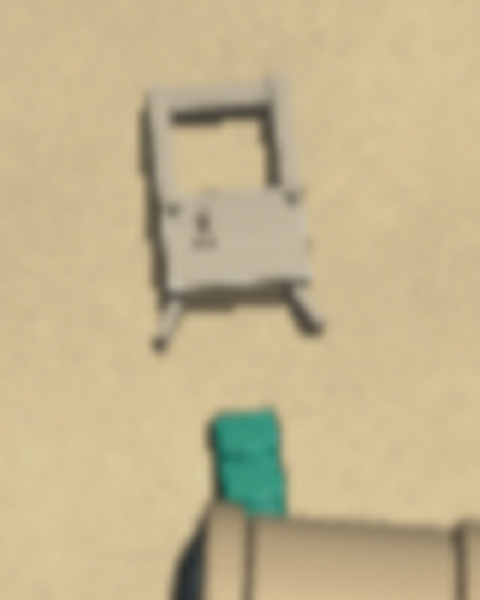

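View pics/s3c.png

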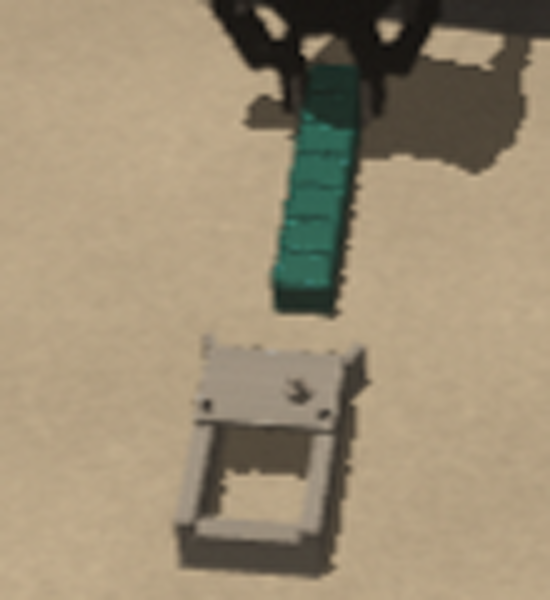

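```bash
python3 - <<'E'
from h import *
m=camera_model("top")
f=lambda u,v,z:ray(m,(280+(u+.5)/6-.5,105+(v+.5)/6-.5),z)[:2]
A=(f(150,92,.046)+f(288,80,.046))/2; B=(f(170,290,.052)+f(310,278,.052))/2
d=A-B;print("axis",A,B,np.degrees(np.arctan2(d[1],d[0])),np.hypot(*d)); d/=np.hypot(*d)
o=(A+B)/2-.056*d;print("origin",o)
n=np.array([-d[1],d[0]])
for u,v in[(212,415),(275,410),(285,510),(222,508)]:
    p=f(u,v,.032);print(p,"bridge x,y",(p-o)@d,(p-o)@n)
E
```

```text
axis [0.76092204 0.02042979] [0.65345104 0.01271958] 4.103494471363412 0.10774722215708073
origin [0.6513301  0.01256742]
[0.58925717 0.02770313] bridge x,y -0.06083071807563405 0.019538739890034205
[ 0.59126978 -0.00496224] bridge x,y -0.06116074584426869 -0.013186905313666945
[ 0.53862892 -0.00863226] bridge x,y -0.11392927862663657 -0.013080635362721924
[0.54028515 0.02379017] bridge x,y -0.10995719366679524 0.019140162743156382
```

Lateral offset is +3 mm and the yaw is within 1°. I correct that by 3 mm and slide in.

move_arm([
  [0,-0.3,0,-0.01],
  [1.5,0.1,0,0],
  [1.5,0.12,0,0],
  [1.5,0.12,0,0],
  [1.5,0.12,0,0],
  [1.5,0.12,0,0],
  [0,0,0,0],
])

```text
clock: 7.25
tcp_pos: [0.5164, 0.006, 0.0119]
eef_rot: [2.121, 2.311, 0.029]
force: [0.0, -1.0, -0.4]
grip_width: 0.0328
```

```bash
python3 - <<'E'
from h import *
s=snapshot("scene")
o=arm.observe();print(o["clock"],o["tcp_pos"],o["force"],2*np.degrees(np.arctan2(o["eef_rot"][1],o["eef_rot"][0])),o["grip_width"],o["eef_rot"])
save(cv2.resize(s[180:300,180:290],None,fx=5,fy=5,interpolation=cv2.INTER_CUBIC),"pics/s4c.png")
E
```

```text
7.3 [0.51564161 0.00597853 0.01175974] [ 0.51548938  0.1930797  -0.22295202] 94.89179229758143 0.03293328747089592 [2.12167049 2.31101204 0.02851344]
```

View pics/s4c.png

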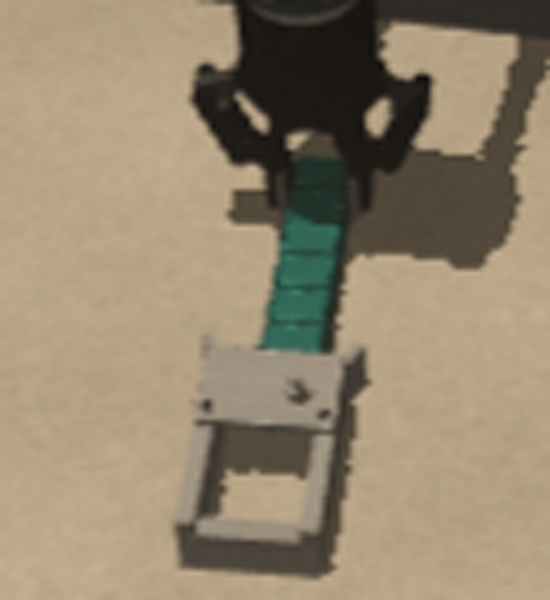

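The leading end is in the mouth with no contact force, about 5 mm toward +y. I trim that and continue.

move_arm([
  [0.5,-0.4,0,0],
  [1.5,0.05,0,0],
  [1.5,0.08,0,0],
  [1.5,0.08,0,0],
  [1.2,0.08,0,0],
  [0,0,0,0],
])

```text
clock: 7.9
tcp_pos: [0.5766, 0.0043, 0.0122]
eef_rot: [2.122, 2.312, 0.026]
force: [-0.9, 0.2, 0.2]
grip_width: 0.0327
```

```bash
python3 - <<'E'
from h import *
s=snapshot("scene");t=snapshot("top")
o=arm.observe();print(o["clock"],o["tcp_pos"],o["force"],2*np.degrees(np.arctan2(o["eef_rot"][1],o["eef_rot"][0])),o["grip_width"],o["eef_rot"])
save(cv2.resize(s[180:300,180:290],None,fx=5,fy=5,interpolation=cv2.INTER_CUBIC),"pics/s5c.png")
save(cv2.resize(t[105:205,280:360],None,fx=6,fy=6,interpolation=cv2.INTER_CUBIC),"pics/t5c.png")
E
```

```text
8.0 [0.57571733 0.00434346 0.01221009] [ 0.18244625 -0.00476054 -0.55498981] 94.90563942938472 0.03275123605349065 [2.12267437 2.31266641 0.02502714]
```

View pics/s5c.png

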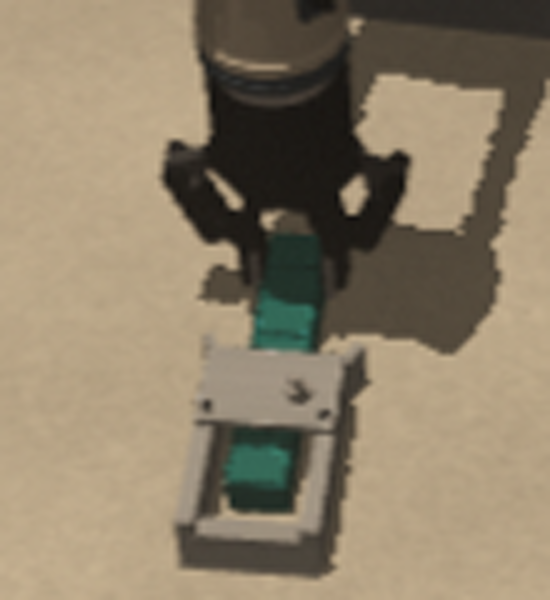

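View pics/t5c.png

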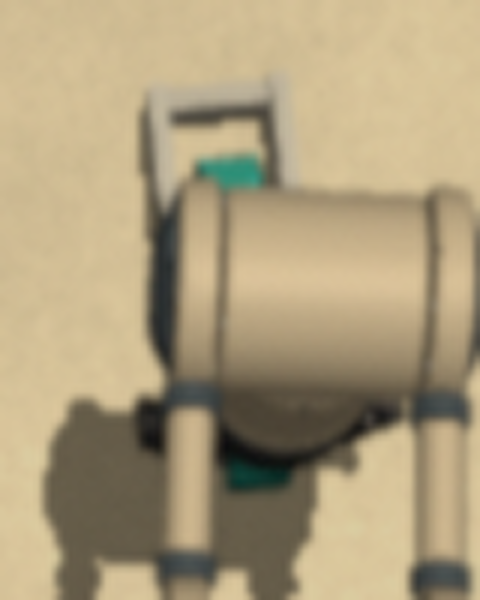

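The tip is past the roof and about 22 mm short of the stop. I continue gently.

move_arm([
  [1.0,0.05,0,0],
  [0.8,0.05,0,0],
  [0.3,0.05,0,0],
  [0,0,0,0],
])

```text
clock: 8.4
tcp_pos: [0.5966, 0.0056, 0.0124]
eef_rot: [2.124, 2.313, 0.023]
force: [-1.1, 0.6, 0.0]
grip_width: 0.0326
```

```bash
python3 - <<'E'
from h import *
s=snapshot("scene");t=snapshot("top")
o=arm.observe();print(o["clock"],o["tcp_pos"],o["force"],2*np.degrees(np.arctan2(o["eef_rot"][1],o["eef_rot"][0])),o["grip_width"],o["eef_rot"])
save(cv2.resize(s[180:300,180:290],None,fx=5,fy=5,interpolation=cv2.INTER_CUBIC),"pics/s6c.png")
save(cv2.resize(t[105:205,280:360],None,fx=6,fy=6,interpolation=cv2.INTER_CUBIC),"pics/t6c.png")
E
```

```text
8.5 [0.59655052 0.00560899 0.01242927] [ 0.35417718  0.24726818 -0.36491516] 94.88354790394791 0.03258228267600274 [2.12344812 2.31261431 0.02392661]
```

View pics/s6c.png

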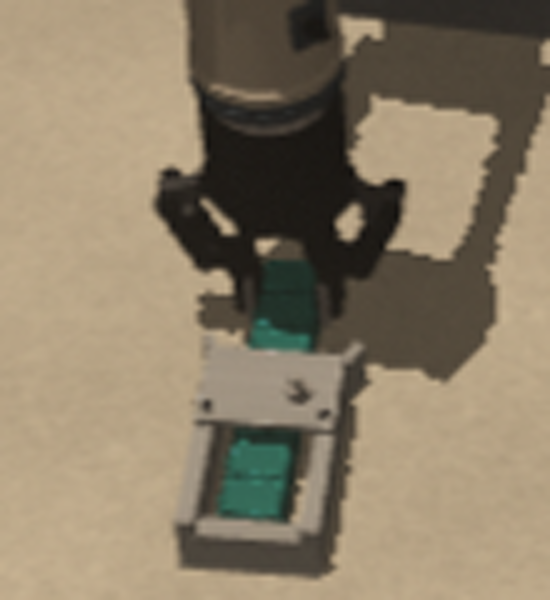

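move_arm([
  [0.3,0.02,0,0],
  [0.2,0,0,0],
  [0,0,0,0],
])

```text
clock: 8.8
tcp_pos: [0.6014, 0.0059, 0.0123]
eef_rot: [2.124, 2.313, 0.023]
force: [-0.8, -0.6, 0.7]
grip_width: 0.033
```

```bash
python3 - <<'E'
from h import *
o=arm.observe();print(o["clock"],o["tcp_pos"],o["force"])
t=snapshot("top");save(cv2.resize(t[105:205,280:360],None,fx=6,fy=6,interpolation=cv2.INTER_CUBIC),"pics/t7c.png")
E
```

```text
8.8 [0.60136678 0.00585995 0.01234757] [-0.82714521 -0.55082331  0.65248282]
```

View pics/t7c.png

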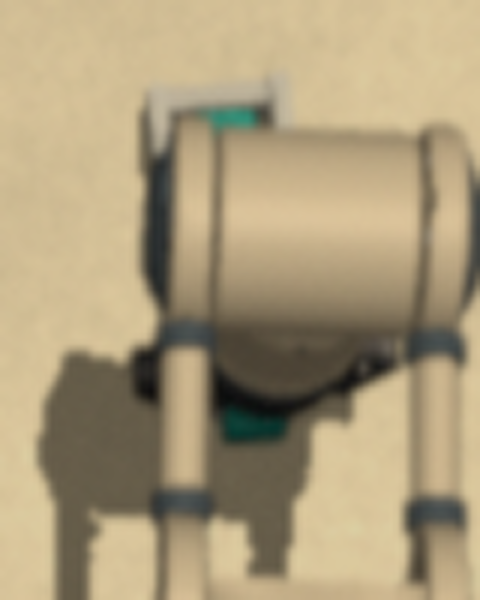

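The leading end is at the stop face, at v≈108 in the crop. I release and retreat upward.

move_arm([
  [0,0,0,0],
  [0,0,0,0],
  [0,0,0,0],
  [0,0,0,0],
  [0,0,0,0],
  [0,0,0,0],
], claw=0.9)

```text
clock: 9.45
tcp_pos: [0.6012, 0.0059, 0.0123]
eef_rot: [2.124, 2.313, 0.023]
force: [-0.6, 0.1, 0.4]
grip_width: 0.077
```

move_arm([
  [0,0,1,0],
  [0,0,2,0],
  [0,0,3,0],
  [0,0,4,0],
  [-1,0,4,0],
  [-3,0,3,0],
  [-4,0,2,0],
  [-4,0,0,0],
])

```text
clock: 10.25
tcp_pos: [0.4775, 0.0059, 0.212]
eef_rot: [2.124, 2.313, 0.023]
force: [-0.5, 0.5, 1.0]
grip_width: 0.0768
```

move_arm([
  [0,-5,0,0],
  [0,-5,0,0],
  [0,-5,0,0],
  [0,-5,0,0],
  [0,0,0,0],
  [0,0,0,0],
])

```text
clock: 10.85
tcp_pos: [0.4716, -0.1971, 0.221]
eef_rot: [2.11, 2.311, 0.032]
force: [0.2, -0.1, 0.4]
grip_width: 0.0769
```

```bash
python3 - <<'E'
from h import *
o=arm.observe();print(o["clock"],o["tcp_pos"],o["force"])
t=snapshot("top");save(t,"pics/t8.png");save(cv2.resize(t[105:205,280:360],None,fx=6,fy=6,interpolation=cv2.INTER_CUBIC),"pics/t8c.png")
s=snapshot("scene");save(s,"pics/s8.png")
save(cv2.resize(s[180:300,180:290],None,fx=5,fy=5,interpolation=cv2.INTER_CUBIC),"pics/s8c.png")
m=camera_model("top")
hsv=cv2.cvtColor(t,cv2.COLOR_RGB2HSV);k=cv2.inRange(hsv,(78,100,40),(95,255,255))
cs,_=cv2.findContours(k,cv2.RETR_EXTERNAL,cv2.CHAIN_APPROX_NONE)
for c in cs:
    if cv2.contourArea(c)>30: print(c[:,0].mean(0),cv2.minAreaRect(np.array([ray(m,p,.032)[:2] for p in c[:,0].astype(float)],np.float32)))
E
```

```text
10.85 [ 0.47160429 -0.19710398  0.22095214] [ 0.24762555 -0.08359994  0.37058079]
[211.51162791 289.1744186 ] ((0.24054956436157227, 0.3487183451652527), (0.022958606481552124, 0.12886273860931396), 25.510669708251953)
[157.5        273.98717949] ((0.28824061155319214, 0.5135241746902466), (0.12945279479026794, 0.024196362122893333), 54.10220718383789)
[411.64102564 211.92307692] ((0.46712425351142883, -0.2654784321784973), (0.044755969196558, 0.0333290621638298), 23.63617706298828)
[320.74603175 164.87301587] ((0.6164584755897522, 0.009204153902828693), (0.07713521271944046, 0.03200871869921684), 2.378812551498413)
[317.35  129.425] ((0.7316683530807495, 0.016673177480697632), (0.03960776329040527, 0.03286951407790184), 3.9656362533569336)
```

View pics/t8c.png

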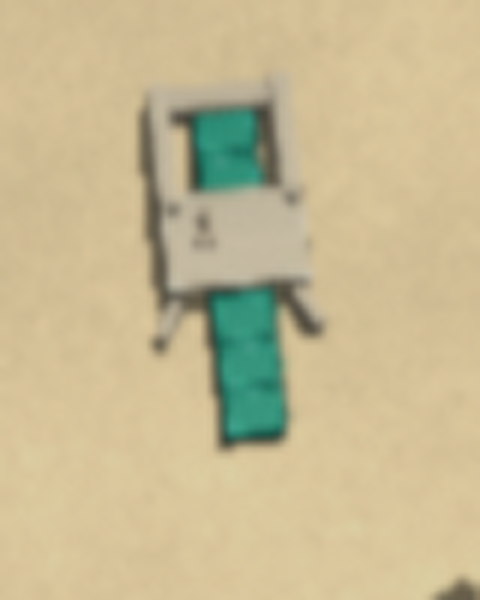

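View pics/s8.png

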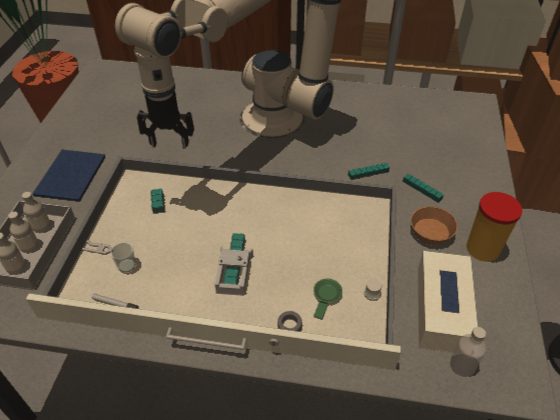

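The case lies lids up under the roof. About 75 mm sticks out and its tip is at the stop. In the scene picture the short case (157,200) and the beaker (123,258) are unmoved. Handing in.

```bash
python3 -c "
from plant import arm
print(arm.sign_off())"
```

```text
the job is handed in; nothing more can be done
None
```

The long seven-compartment case is under the lamp bridge roof, lids up, with its leading end at the stop. The job was handed in at about 11 s on the robot's clock. I gripped it about 6 cm behind its centre, moved it along the drawer bottom onto the bridge axis, slid it in, then released and backed the arm off.

**Last checks:**
- **Position:** from the final top view, the case centre is about 13–15 mm inside the mouth, against a target of 12 mm. It is about 1–2 mm off the axis sideways and within about 2° of it. About 75 mm sticks out.
- **End stop:** I felt no clear contact force, so contact was judged only from the pictures.
- **Short case and beaker:** both look unmoved in the scene picture. In the last top view the gripper partly covered the short case, so its centre measured there (about 14 mm off) is not reliable. I did not measure the beaker, only compared it by eye.

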